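Load a long filter stick into the water-filter dock

ROBOT

A 7-joint arm with a two-finger parallel gripper is mounted at the origin on the work surface. World frame = base frame: x ahead of the robot, y to its left, z up, the work surface at z = 0. Lengths are in m, angles in rad, forces in N, time in s.
With the tool pointing down it reaches from about 0.425 to 0.875 m from the base axis. Payload 8.4 kg.
Tool frame: the origin (TCP) lies on the centre line of the jaws, within the pads' length; the fingertips stand 19 mm ahead of it and the grasp point (between the pads) is the TCP; z points along the fingers, x is the direction in which the jaws open and shut, and the axes are right-handed (so a half turn about z gives the same grasp; the last joint's range is limited). The gripper opens to 85 mm and grips with 20 to 120 N. Pads are 22 mm wide; open, the fingers measure 114 mm over their backs; the gripper's body (76 mm by 85 mm) begins 54 mm behind the grasp point. The pads swing forward as they close: fully open they stand 13 mm farther back than shut.
Start: joints at [1.159, 0.333, 0.04, 1.465, -0.013, 1.343, -0.059], TCP at [0.2, -0.618, 0.25] pointing down, gripper open.
Joint ranges: [-2.58, 2.58], [-0.38, 2.09], [-1.3, 1.39], [0.25, 2.4], [-1.5, 4.64], [0.08, 2.09], [-2.65, 2.65]. Speed limits (rad/s): [2.22, 2.22, 2.79, 2.79, 3.14, 3.14, 3.14].

INTERFACE

Orientations are given as a unit quaternion [w, x, y, z].
In Python, from cell import robot, planner, cams, current_time, current_qpos, current_qvel, current_joint_efforts, current_ee_pos, current_eef_rot, current_force, current_torque, current_opening gives the robot as it stands. The module is installed in compiled form; this text tells all that it offers. Calls block until the motion is done:
- robot.reach(position, orientation): joint-space move of the TCP to a pose.
- robot.move_straight(position, rate=0.15, frame=None, until_force=None): straight line of the TCP; frame=None keeps the orientation; rate is the mean speed in m/s. With until_force (N) it stops when the force on the tool has changed by that much, and returns True; else False.
- robot.move_j(angles): joint-space move.
- robot.let_go() and robot.grasp(newtons=None): open the fingers fully, or close them until they stop; newtons is the grip in N (None keeps the last).
- robot.sleep(seconds).
- planner.ik(position, orientation): joint angles nearest the present ones, or None.
- cams.grab_frame(name): name is "scene" or "top"; returns a dict with "pixels" (480x640x3 uint8, blue, green, red), "mtx" (3x3 intrinsics, pixels), "k1" (the pictures are not rectified: a ray, as slopes to the right and down, at radius r is drawn at 1 + k1 r^2 times it, then the intrinsics apply), "R" (3x3) and "t" (3): a world point X has camera coordinates R X + t. Camera axes: x right, y down, z forward; pixel columns grow to the right and rows downward; lengths in m; the calibration is good to about 2 mm. A picture is of the moment at which its call begins. There is no depth.
A pose or a line that the arm cannot do raises robot.Unreachable and nothing moves.
- robot.hand_in(): hands the job in, once; it reports no verdict.
Trained networks look in the newest picture that a camera, given by its name, has taken for a name from the list of things; names that differ only in an ending like _2 or _b are one class to them, and where a whole thing is asked for, a point or a joint stands for the part that bears it (a point fixed in the world has none). Each returns a list of dicts, best first, with "score" (0 to 1); they miss things now and then, are a little off and sometimes report something else, mostly with a low value. They report only what shows in the picture. A call takes as long as a camera call. They do not tell look-alikes from the thing itself.
- cams.masks_of(query, camera): "region" (480x640 bool, what is visible of it).
- cams.pinpoint(query, camera): "position" ([x, y, z] in m, in the coordinates of the camera as it stood for that picture, good to about 4 mm: a listed point, or the origin of a listed thing).
Readings, each from a call of its own:
- current_time(): time.
- current_qpos(): joint angles.
- current_qvel(): joint speeds.
- current_joint_efforts(): joint torques, N m.
- current_ee_pos(): TCP position.
- current_eef_rot(): TCP orientation.
- current_force(): force on the tool from outside, world axes, zero at the start.
- current_torque(): the same for the moment, N m.
- current_opening(): finger opening in m.
Only numpy, scipy, OpenCV 4.12 (cv2) and the standard library are available. Lean on these libraries where they do the work, as an engineer would, in place of code of your own. Each camera call takes 0.05 s, during which the arm holds its last target. There are 200 camera calls.

TASK

Take the long filter stick from its cradle and push it tapered end first partway into the bore of the filter dock, let go there, then take a new grip nearer its tail and push it slowly and gently fully home, until the damped seat deep inside has been pressed all the way in and you feel its hard stop. Do not force it, leave the stick in the dock, and leave the other things on the counter alone.

Things in the scene. Friction and masses are not known exactly. Their poses are not given: they have to be found in the camera images.
- rod_center (a point): centre of the long filter stick: a plain white plastic round rod, 20 mm in diameter, 200 mm long, 0.12 kg. The point lies on its axis, 100 mm from either end; its x axis runs along the stick towards the tapered nose (the last 12 mm taper to 13 mm; two thin black rubber bands sit just behind), -x towards the flat tail with a grey end cap. The stick starts lying level in the cradle, its axis 46 mm above the counter, nose roughly towards the dock.
- rod_nose (a point): the tip of the stick's tapered nose, on its axis; same axes as rod_center
- cradle: low grey plastic cradle, fixed to the counter, 170 x 50 x 47 mm; origin at the centre of its underside, its x axis along the stick. Two notched rests, 16 mm wide, 66 mm either side of the centre, carry the stick; between them only a 10 mm high base plate lies under the stick, so fingers can reach around its middle
- dock: low white plastic filter dock, fixed to the counter: a block 202 mm long (x), 84 mm wide (y), 120 mm high; origin under the middle of the bored part, 95 mm behind the mouth. Its x axis is the way in: the bore runs level along +x from the upright front face (at x = -95 mm), axis 85 mm above the counter
- mouth (a point): centre of the bore's mouth on the dock's front face, ringed by a grey collar that stands out 2.5 mm; x axis points into the bore. The bore is 22 mm wide with a 2 mm chamfer. Two sprung rubber wipers 35 mm inside drag on the stick with one to three newtons. The seat that stops the stick cannot be seen: its face starts 137 to 159 mm inside the mouth (different every time), so the stick finally stands 36 to 58 mm out of the mouth
- seat (a joint): how far the damped seat inside the bore has been pushed in, in m: 0 at the start, 0.005 at its hard stop. It resists with about 1.2 N for each mm/s at which it is pushed, so push slowly, and it stays where it is left. The force of the stick on the dock must stay below 25 N
There are look-alikes about, which are no part of the job. What is shaped like the dock but green is not meant.

How it is judged:
On the way, in this order (a step that is already met when the one before it is completed fails the run):
1. the stick stands partway in the bore, 40 to 120 mm deep, and has been let go (x of rod_nose in the frame of mouth between 0.04 and 0.12 m and angle between the x axis of rod_center and the x axis of mouth, either way round below 0.08 rad and contact force between the fingers and rod below 0.1 N), for 0.2 s.
2. the stick has pushed the seat in to its stop (at least 3.8 of 5 mm) (value of joint seat above 0.0038 m and x of rod_nose in the frame of mouth above 0.138 m), for 0.1 s.
At the end, for the whole second after the job is handed in: the stick lies in the bore, in line with it (within 0.05 rad) and at rest, its nose at least 138 mm inside the mouth, and the seat is pressed in by at least 3.8 of its 5 mm (all of step 2 and angle between the x axis of rod_center and the x axis of mouth, either way round below 0.05 rad and linear speed of rod below 0.02 m/s); the robot touches nothing.
It fails at once if the stick is forced: it bears on the dock with more than 25 N (contact force between rod and dock above 25 N).
It fails at once if the mug, saucer, spoon, jar, carton, coaster or old short filter is moved by more than 30 mm (distance of any of mug, saucer, spoon, jar, carton, coaster, spent from where it was at the start of the episode above 0.03 m).
It also fails if it takes over 72 s, if anything falls off the work surface, if the arm or the gripper's body presses on something with over 40 N, if the wrist force passes 120 N, or if a joint passes its speed limit or range.

## Working session

There is one attempt and no reset: what is moved stays moved. The work goes in short steps, each a Python script; the robot and the scene stay as the last script left them, time stands still between calls to the robot, and variables do not carry over. Pictures are saved under pics/ and viewed, about 8 in all and at most 12, crops included, and the job is handed in when it is done.

```bash
mkdir -p pics
cat > h.py <<'E'
import numpy as np, cv2
from cell import *
def grab(n):
    f=cams.grab_frame(n); return f
def world(f,p): return f["R"].T@(np.array(p)-f["t"])
def K(f): return np.array(f["mtx"]),np.array([f["k1"],0,0,0.])
def proj(f,X):
    m,d=K(f); return cv2.projectPoints(np.atleast_2d(np.array(X,float)),cv2.Rodrigues(np.array(f["R"]))[0],np.array(f["t"],float),m,d)[0][:,0]
def onz(f,uv,z):
    m,d=K(f); n=cv2.undistortPoints(np.array(uv,float).reshape(-1,1,2),m,d)[:,0]
    r=np.c_[n,np.ones(len(n))]@f["R"]; c=-f["R"].T@f["t"]
    return c+r*((z-c[2])/r[:,2])[:,None]
E
python3 - <<'E'
from h import *
for n in("scene","top"):
    f=grab(n); cv2.imwrite(f"pics/{n}0.png",f["pixels"])
    print(n,"cam at",np.round(-f["R"].T@f["t"],3))
    for q in("rod_center","rod_nose","cradle","dock","mouth"):
        for r in cams.pinpoint(q,n):
            w=world(f,r["position"]); print(q,round(r["score"],2),w.round(4),proj(f,w).round(0)[0])
print(current_time())
E
```

```text
scene cam at [0.913 0.237 1.03 ]
rod_center 0.71 [ 0.5499 -0.2141  0.0478] [201. 274.]
rod_nose 0.71 [ 0.5728 -0.1183  0.0471] [236. 299.]
rod_nose 0.65 [ 0.5488 -0.2134  0.0513] [201. 273.]
cradle 0.61 [ 0.5478 -0.217   0.0016] [205. 282.]
cradle 0.21 [ 0.5736 -0.1167  0.0452] [237. 300.]
dock 0.88 [0.4606 0.2502 0.0056] [420. 326.]
dock 0.69 [ 0.1854  0.2841 -0.0042] [470. 231.]
mouth 0.87 [0.4949 0.1619 0.0813] [378. 310.]
top cam at [0.362 0.004 1.003]
rod_center 0.71 [ 0.5451 -0.2139  0.0472] [442. 174.]
rod_nose 0.81 [ 0.569  -0.1203  0.0421] [395. 161.]
cradle 0.67 [ 0.5465 -0.2149 -0.002 ] [437. 177.]
dock 0.72 [4.567e-01 2.520e-01 2.000e-04] [216. 213.]
dock 0.65 [ 0.1878  0.2805 -0.0016] [198. 340.]
mouth 0.83 [0.49   0.1613 0.0847] [252. 193.]
mouth 0.62 [0.2112 0.193  0.0831] [231. 337.]
0.6
```

View pics/scene0.png

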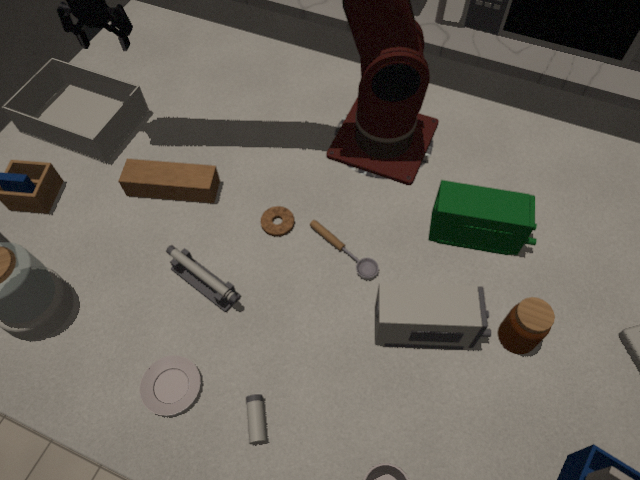

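View pics/top0.png

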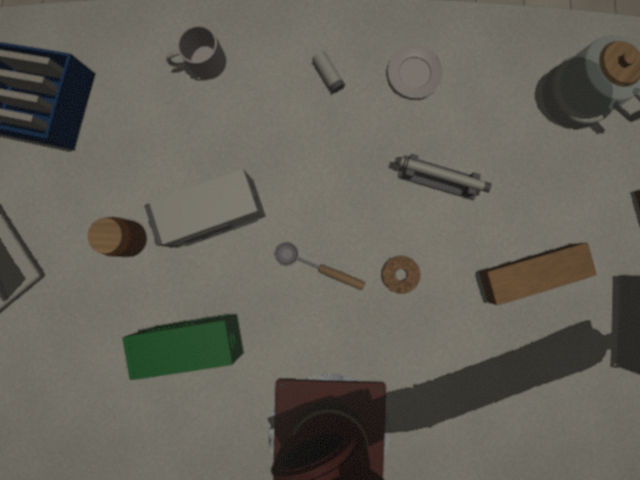

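Look-alikes. Stick: the long one in its cradle at scene (203,272) / top (442,174), against the old short filter at scene (256,418) / top (328,72). Dock: the white block at scene (430,310) / top (205,207), against the green one at scene (482,217) / top (182,347). I choose the long stick and the white dock, and check both in one close crop.

Run:
```python
import cv2,numpy as np
t=cv2.imread("pics/top0.png"); s=cv2.imread("pics/scene0.png")
g=lambda im,x,y,w,h:cv2.resize(np.clip(im[y:y+h,x:x+w]*1.6,0,255).astype(np.uint8),(400,300),interpolation=cv2.INTER_CUBIC)
# tiles: 140x105 px windows, 2.857x ; 
a=np.vstack([np.hstack([g(t,140,155,140,105),g(s,365,260,140,105)]),np.hstack([g(t,380,135,120,90),g(s,150,225,120,90)])])
cv2.imwrite("pics/crop1.png",a)
```

```text
(no output)
```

View pics/crop1.png

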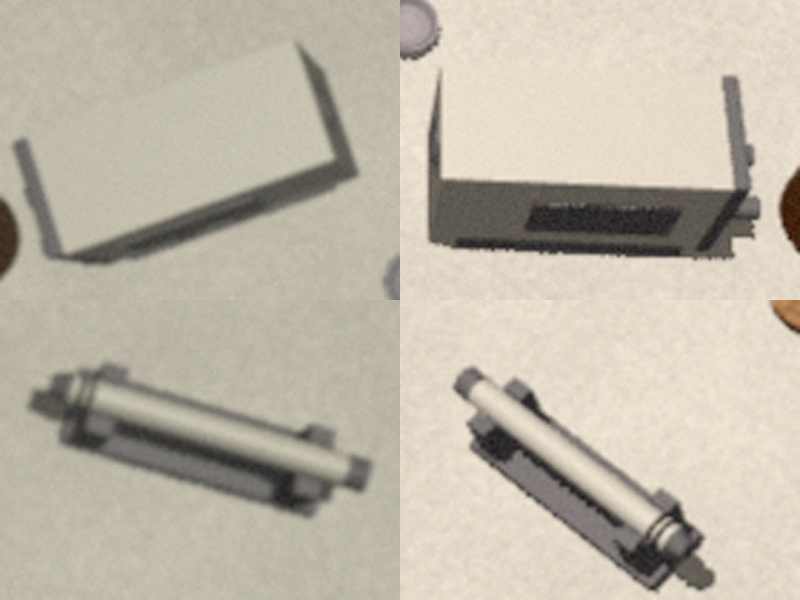

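The crop shows the black bands and taper at the stick's dock-facing end, crop (90,385) top view and (665,530) scene view. The grey tail cap is at the far end. The dock is white, with its dark front face towards the stick. Next I fit the dock and stick edges at sub-pixel level.

```bash
cat >> h.py <<'E'
def edge(g,a,b,h=5):
    """sub-pixel line along a->b: strongest gradient across it; returns refined end points"""
    a,b=np.array(a,float),np.array(b,float); u=(b-a)/np.linalg.norm(b-a); n=np.array([-u[1],u[0]])
    s=np.linspace(.08,.92,60); o=np.arange(-h,h+.01,.25)
    P=a+s[:,None,None]*(b-a)+o[None,:,None]*n
    v=cv2.remap(g,P[...,0].astype(np.float32),P[...,1].astype(np.float32),cv2.INTER_LINEAR)
    d=np.abs(np.gradient(v,axis=1)); d=np.where(d>.5*d.max(1,keepdims=True),d,0)
    off=(d*o).sum(1)/d.sum(1)
    for _ in range(3):
        c=np.polyfit(s,off,1); r=np.abs(off-np.polyval(c,s)); k=r<=max(.3,2*np.median(r)); s,off=s[k],off[k]
    return np.array([a+n*np.polyval(c,0),b+n*np.polyval(c,1)]),r[k].std()
E
python3 - <<'E'
from h import *
def run(n,es):
    f=grab(n); g=cv2.GaussianBlur(cv2.cvtColor(f["pixels"],cv2.COLOR_BGR2GRAY).astype(np.float32),(0,0),.8)
    for nm,a,b,z in es:
        p,r=edge(g,a,b); w=onz(f,p,z); d=w[1]-w[0]
        print(n,nm,p.round(1).tolist(),"res",r.round(2),w[:,:2].round(4).tolist(),"yaw",np.degrees(np.arctan2(d[1],d[0])).round(2),"len",np.linalg.norm(d).round(4))
run("top",[("long",(258,210.3),(161.7,244.3),.12),("front",(244,169.7),(258,210.3),.12)])
run("scene",[("long",(379.7,323),(483.3,325.8),.12),("front",(379.4,283.8),(379.7,323),.12)])
for n in("top","scene"):
    f=grab(n); ms=cams.masks_of("rod_center",n)
    for m in ms:
        pts=np.argwhere(m["region"])[:,::-1].astype(float)
        w=onz(f,pts,.046)[:,:2]; c=w.mean(0); e=np.linalg.svd(w-c,full_matrices=False)[2][0]; e*=np.sign(e[1]); q=(w-c)@e
        mid=c+e*(q.min()+q.max())/2
        print(n,round(m["score"],2),len(pts),mid.round(4),"yaw",np.degrees(np.arctan2(e[1],e[0])).round(2),"len",np.ptp(q).round(3),"ends",(c+e*q.min()).round(3),(c+e*q.max()).round(3))
    for q in("rod_center","mouth","dock"):
        for r in cams.pinpoint(q,n)[:2]: print(q,round(r["score"],2),world(f,r["position"]).round(4))
print(current_eef_rot())
E
```

```text
top long [[257.9, 210.0], [161.7, 244.2]] res 0.08 [[0.4539, 0.1433], [0.3851, 0.3237]] yaw 110.87 len 0.193
top front [[244.9, 169.4], [258.6, 210.1]] res 0.07 [[0.5296, 0.1707], [0.4537, 0.1419]] yaw -159.26 len 0.0812
scene long [[379.7, 322.2], [483.3, 326.2]] res 0.04 [[0.5338, 0.1769], [0.4659, 0.3558]] yaw 110.79 len 0.1913
scene front [[377.8, 283.8], [377.6, 323.0]] res 0.08 [[0.4605, 0.1459], [0.5369, 0.1738]] yaw 20.07 len 0.0813
top 0.58 972 [ 0.546  -0.2157] yaw 75.54 len 0.202 ends [ 0.521 -0.314] [ 0.571 -0.118]
rod_center 0.72 [ 0.5448 -0.2178  0.0457]
mouth 0.8 [0.4909 0.1573 0.0823]
mouth 0.56 [0.2123 0.1965 0.0863]
dock 0.83 [4.585e-01 2.505e-01 1.000e-04]
dock 0.57 [0.1886 0.2811 0.001 ]
scene 0.7 826 [ 0.5468 -0.2159] yaw 75.3 len 0.207 ends [ 0.521 -0.316] [ 0.573 -0.116]
rod_center 0.83 [ 0.5494 -0.2141  0.0487]
mouth 0.59 [0.4939 0.1581 0.083 ]
dock 0.79 [ 0.1877  0.2807 -0.0042]
dock 0.77 [0.4612 0.251  0.0026]
[-6.37040453e-06  8.08628793e-01 -5.88319195e-01 -6.00190760e-06]
```

```bash
cat >> h.py <<'E'
from scipy.spatial.transform import Rotation as Rn
YD=np.radians(110.8); D=np.array([np.cos(YD),np.sin(YD),0]); M=np.array([.4946,.1581,.085])
def quat(yaw):
    "tool down, jaws across a stick of that yaw; the half turn nearest for the last joint"
    z=np.array([0,0,-1.]); x=np.array([np.sin(yaw),-np.cos(yaw),0]); out=[]
    for s in(1,-1):
        q=Rn.from_matrix(np.c_[s*x,np.cross(z,s*x),z]).as_quat(); out.append(q[[3,0,1,2]])
    return out
E
python3 - <<'E'
from h import *
ys=np.radians(75.4); e=np.array([np.cos(ys),np.sin(ys),0]); g=np.array([.5464,-.2158,.046])-.03*e
pre=M-D*.165
for s in(0,1):
    print(s,[planner.ik(p,quat(y)[s]) for p,y in((g,ys),(pre,YD),(M-.02*D,YD))])
best=[s for s in(0,1) if planner.ik(g,quat(ys)[s]) is not None and planner.ik(M-.02*D,quat(YD)[s]) is not None]
s=min(best,key=lambda s:abs(planner.ik(g,quat(ys)[s])[6])+abs(planner.ik(M-.02*D,quat(YD)[s])[6])); print("use",s)
robot.reach(g+[0,0,.13],quat(ys)[s]); robot.move_straight(g,rate=.12)
robot.grasp(40); print("open",current_opening(),current_ee_pos())
robot.move_straight(g+[0,0,.10],rate=.15)
robot.reach(pre+[0,0,.06],quat(YD)[s]); robot.move_straight(pre,rate=.1)
print("open",current_opening(),current_ee_pos(),pre,current_force(),current_time())
ims=[]
for n in("top","scene"):
    f=grab(n); np.savez(f"f_{n}.npz",**f); cv2.imwrite(f"pics/{n}1.png",f["pixels"])
    c=proj(f,M-.08*D)[0].astype(int); w,h=160,120; x,y=c-[w//2,h//2]
    ims.append(cv2.resize(np.clip(f["pixels"][y:y+h,x:x+w]*1.6,0,255).astype(np.uint8),(400,300),interpolation=cv2.INTER_CUBIC)); print(n,"crop origin",x,y,"proj nose/mouth",proj(f,[pre+.13*D,M]).round(1).tolist())
    for q in("rod_nose","rod_center","mouth"):
        for r in cams.pinpoint(q,n)[:1]:
            w=world(f,r["position"]); print(q,round(r["score"],2),w.round(4),"rel along/lat",((w-M)@D).round(4),((w-M)@[D[1],-D[0],0]).round(4))
cv2.imwrite("pics/crop2.png",np.hstack(ims))
E
```

```text
0 [array([ 0.68130367,  0.43840575, -0.40231835,  1.79968187,  0.20656062,
        0.94486671, -0.06342602]), array([ 0.50392446,  0.37267068, -0.69654995,  1.85625558,  0.27913547,
        1.01189343,  0.05432454]), array([ 0.48300911,  0.3911753 , -0.97609321,  1.92377225,  0.37873138,
        1.023918  , -0.29715995])]
1 [array([-0.52323769,  0.77467704,  1.21088287,  1.85808513, -0.8161823 ,
        1.11658379, -2.39691933]), array([-1.03114891,  0.58811532,  1.22100375,  1.92656842, -0.63078291,
        1.08375152, -2.32278243]), array([-1.35293802,  0.4895754 ,  1.22854349,  2.00317339, -0.5422848 ,
        1.03199788, -2.64454843])]
use 0
open 0.019050682261906576 [ 0.53905316 -0.24491007  0.04624334]
open 0.018678650335354582 [0.55355054 0.00382335 0.08538634] [0.55319265 0.00385376 0.085     ] [ 0.65170237 -0.88028811 -1.62742601] 7.45
top crop origin 212 117 proj nose/mouth [[270.8, 184.8], [253.8, 190.8]]
rod_nose 0.7 [0.502  0.1246 0.0825] rel along/lat -0.0339 -0.005
rod_center 0.8 [0.5412 0.034  0.0835] rel along/lat -0.1325 -0.0005
mouth 0.87 [0.4911 0.1558 0.0827] rel along/lat -0.0009 -0.0041
scene crop origin 255 246 proj nose/mouth [[358.3, 307.6], [376.2, 308.3]]
rod_nose 0.86 [0.5106 0.1284 0.0862] rel along/lat -0.0334 0.0044
rod_center 0.98 [0.5436 0.0329 0.087 ] rel along/lat -0.1345 0.0014
mouth 0.8 [0.2098 0.1888 0.0862] rel along/lat 0.1299 -0.2554
```

View pics/crop2.png

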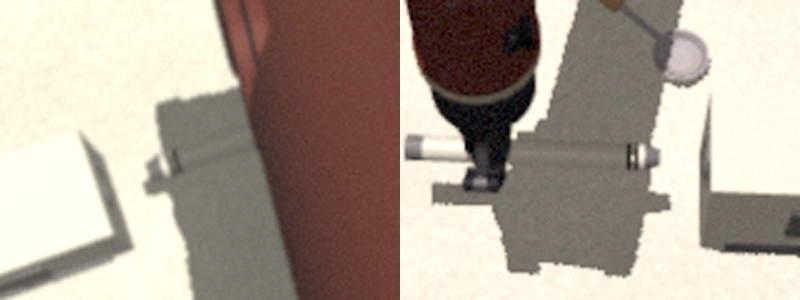

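The stick is held in line with the dock. Its nose shows at scene (358,308) and top (272,184), within about 0.5–1 px of prediction. I insert it under force guard.

Run:
```python
from h import *
n=np.array([D[1],-D[0],0])
def st(t): p=current_ee_pos()-M; F=np.array(current_force()); print(t,"nose",(p@D+.13).round(4),"lat",(p@n).round(4),"z",p[2].round(4),"F along/lat/z",(F@D).round(2),(F@n).round(2),F[2].round(2),current_time())
st("start")
for depth,rate in((.012,.03),(.03,.03),(.06,.03),(.085,.03),(.105,.03)):
    hit=robot.move_straight(M+D*(depth-.13),rate=rate,until_force=8); st(hit)
    if hit: break
```

```text
start nose -0.0351 lat 0.0001 z 0.0003 F along/lat/z 0.96 -0.19 -0.47 7.85
False nose 0.0118 lat -0.0 z -0.0 F along/lat/z 0.38 -0.57 -1.37 9.5667
False nose 0.0299 lat 0.0 z 0.0 F along/lat/z -0.31 0.39 -1.45 10.3167
False nose 0.0603 lat -0.0 z -0.0 F along/lat/z -0.67 -0.72 -1.82 11.4667
False nose 0.0856 lat 0.0 z -0.0 F along/lat/z 1.25 -1.21 -1.21 12.45
False nose 0.1058 lat 0.0 z -0.0 F along/lat/z 1.59 0.15 -1.97 13.2667
```

Run:
```python
from h import *
robot.let_go(); robot.sleep(.5)
p=current_ee_pos(); robot.move_straight(p+np.array([0,0,.09]),rate=.15)
robot.reach(M-D*.09+[0,0,.09],current_eef_rot())
ims=[]
for n in("top","scene"):
    f=grab(n); c=proj(f,M-.03*D)[0].astype(int); w,h=160,120; x,y=c-[w//2,h//2]
    ims.append(cv2.resize(np.clip(f["pixels"][y:y+h,x:x+w]*1.6,0,255).astype(np.uint8),(400,300),interpolation=cv2.INTER_CUBIC)); print(n,x,y,"expected tail",proj(f,[M-.095*D]).round(1).tolist())
    for r in cams.pinpoint("rod_center",n)[:1]:
        w=world(f,r["position"])-M; print(round(r["score"],2),"along",w@D,"z",w[2])
cv2.imwrite("pics/crop3.png",np.hstack(ims)); print(current_time())
```

```text
top 188 125 expected tail [[300.1, 174.6]]
scene 280 247 expected tail [[327.8, 306.5]]
0.67 along 0.006534191424259909 z 0.003121742168284092
15.7417
```

View pics/crop3.png

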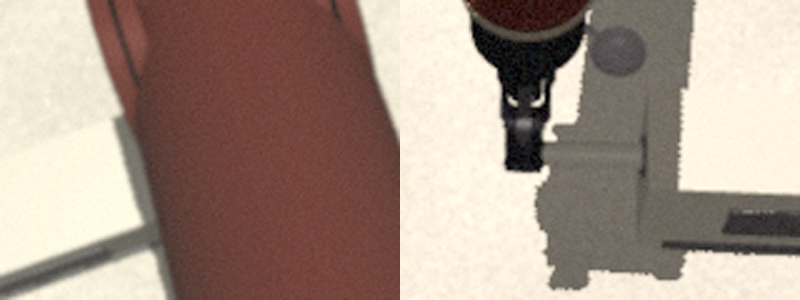

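Stick stands in the bore at scene crop (590,155), tail hidden by the gripper. Now I regrip nearer the tail and push slowly.

Run:
```python
from h import *
q=current_eef_rot(); g=M-D*.080; T=.185
def st(t): p=current_ee_pos()-M; F=np.array(current_force()); print(t,"nose",(p@D+T).round(4),"F along/lat/z",(F@D).round(2),F[2].round(2),"open",round(current_opening(),4),round(current_time(),2))
robot.move_straight(g+[0,0,.09]); robot.move_straight(g,rate=.12); robot.grasp(60); st("grip")
print(robot.move_straight(g+D*.025,rate=.02,until_force=10)); st("130")
hit=robot.move_straight(g+D*.065,rate=.004,until_force=11); st(hit)
robot.sleep(.3); st("rest")
```

```text
grip nose 0.105 F along/lat/z -0.03 0.52 open 0.0185 17.52
True
130 nose 0.1196 F along/lat/z 1.13 3.79 open 0.0181 18.34
True nose 0.1197 F along/lat/z -0.9 4.65 open 0.0181 21.32
rest nose 0.1197 F along/lat/z -1.07 5.07 open 0.0184 21.62
```

Run:
```python
from h import *
f=grab("scene"); x,y=310,262; w,h=100,75
cv2.imwrite("pics/crop4.png",cv2.resize(np.clip(f["pixels"][y:y+h,x:x+w]*2.2,0,255).astype(np.uint8),(800,600),interpolation=cv2.INTER_CUBIC))
print("proj mouth, tail if nose .120:",(8*(proj(f,[M,M-.08*D])-[x,y])).round(0).tolist())
for q in("rod_center","mouth"):
    for r in cams.pinpoint(q,"scene")[:2]:
        v=world(f,r["position"])-M; print(q,round(r["score"],2),"along",v@D,"z",v[2])
g=M-D*.080; T=.185
def st(t): p=current_ee_pos()-M; F=np.array(current_force()); print(t,"nose",(p@D+T).round(4),"z",p[2].round(4),"F along/lat/z",(F@D).round(2),(F@[D[1],-D[0],0]).round(2),F[2].round(2),"M",np.round(current_torque(),2),round(current_time(),2))
st("now")
for k in range(3):
    p=current_ee_pos(); hit=robot.move_straight(p+D*.001,rate=.004,until_force=8); st(hit)
```

```text
proj mouth, tail if nose .120: [[529.0, 371.0], [203.0, 358.0]]
rod_center 0.49 along 0.020090330947410768 z 0.0027417013449446415
mouth 0.85 along 0.13631257214568326 z 0.00015294849768342222
mouth 0.8 along 1.734969863793133e-05 z -0.003396077972758829
now nose 0.1197 z 0.0002 F along/lat/z -0.49 0.06 5.38 M [-0.11 -0.03  0.09] 21.77
False nose 0.1198 z 0.0003 F along/lat/z -5.26 -0.41 4.12 M [-0.93 -0.31  0.12] 22.14
False nose 0.1198 z 0.0003 F along/lat/z -4.89 0.18 3.14 M [-0.94 -0.35  0.12] 22.39
False nose 0.1198 z 0.0003 F along/lat/z -5.75 0.03 4.41 M [-0.98 -0.36  0.16] 22.64
```

View pics/crop4.png

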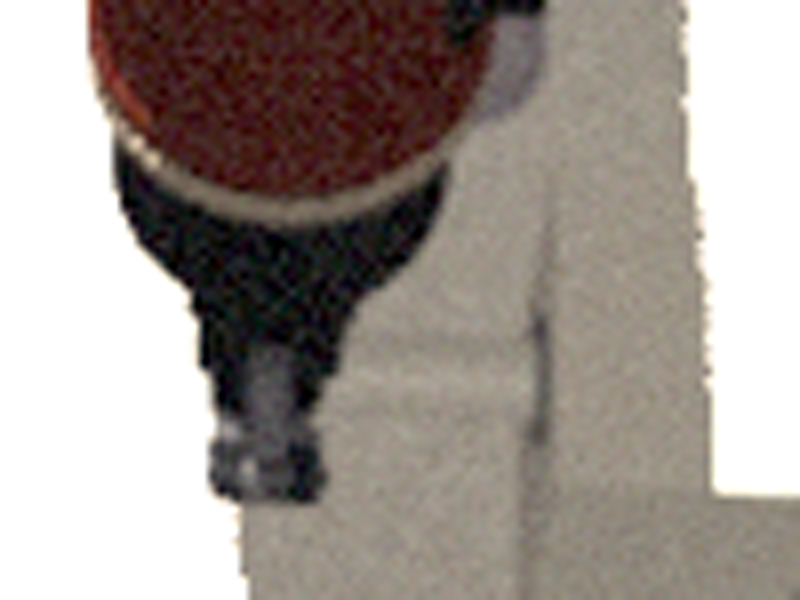

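The stick is blocked at about 120 mm: axial force rises 5 N per mm commanded, with a +5 N vertical load. It was gripped while sagging and is now wedged by tilt. I release, let it settle on the bore floor, regrip and go on gently.

Run:
```python
from h import *
T=.185
def st(t): p=current_ee_pos()-M; F=np.array(current_force()); print(t,"nose",(p@D+T).round(4),"z",p[2].round(4),"F along/lat/z",(F@D).round(2),(F@[D[1],-D[0],0]).round(2),F[2].round(2),"M",np.round(current_torque(),2),round(current_time(),2))
robot.let_go(); robot.sleep(.4); st("open")
p=M+D*(.1198-T); p[2]=.0842
robot.move_straight(p,rate=.02); st("placed")
robot.grasp(50); st("grip")
for d in(.123,.126,.129,.132):
    p=M+D*(d-T); p[2]=.0842
    hit=robot.move_straight(p,rate=.008,until_force=8); st(hit)
    if hit: break
```

```text
open nose 0.1208 z 0.0003 F along/lat/z 0.03 0.05 0.31 M [-0.    0.01  0.04] 23.7
placed nose 0.1197 z -0.0009 F along/lat/z 0.1 0.39 0.41 M [ 0.08 -0.02  0.01] 23.95
grip nose 0.1198 z -0.0008 F along/lat/z 0.13 -0.33 1.46 M [0.03 0.17 0.03] 24.57
False nose 0.1223 z -0.0007 F along/lat/z -4.23 -0.12 1.63 M [-1.06 -0.22  0.07] 25.12
False nose 0.1252 z -0.0007 F along/lat/z -5.06 -1.28 1.88 M [-1.13 -0.15  0.08] 25.65
False nose 0.128 z -0.0006 F along/lat/z -5.65 -0.93 1.83 M [-1.31 -0.23  0.08] 26.18
False nose 0.1307 z -0.0006 F along/lat/z -7.49 -1.52 4.54 M [-1.46 -0.19  0.08] 26.7
```

Run:
```python
from h import *
T=.185; n=np.array([D[1],-D[0],0])
def st(t): p=current_ee_pos()-M; F=np.array(current_force()); print(t,"nose",(p@D+T).round(4),"z",p[2].round(4),"F along/lat/z",(F@D).round(2),(F@n).round(2),F[2].round(2),round(current_time(),2)); return p@D+T,F
robot.let_go(); robot.sleep(.3); robot.grasp(50); x,F=st("grip")
z=.0844; lat=0.
for k in range(20):
    z+=np.clip(F[2]-1,-3,3)*.0001; lat+=np.clip(F@n,-3,3)*.0001
    p=M+D*(x+.002-T)+n*lat; p[2]=z
    hit=robot.move_straight(p,rate=.005,until_force=9); x2,F=st(hit)
    if hit or x2-x<.0012: break
    x=x2
```

```text
grip nose 0.132 z -0.0008 F along/lat/z -0.49 -0.32 0.11 28.28
False nose 0.1336 z -0.0007 F along/lat/z -4.68 -0.48 0.16 28.83
False nose 0.1358 z -0.0007 F along/lat/z -4.18 -0.21 1.96 29.31
False nose 0.138 z -0.0007 F along/lat/z -3.72 -0.37 0.77 29.88
False nose 0.14 z -0.0007 F along/lat/z -3.82 -0.7 0.62 30.48
False nose 0.142 z -0.0007 F along/lat/z -3.71 -1.18 2.26 31.02
False nose 0.1442 z -0.0006 F along/lat/z -3.69 0.04 0.91 31.58
False nose 0.1461 z -0.0006 F along/lat/z -4.22 -0.26 1.71 32.17
False nose 0.1481 z -0.0005 F along/lat/z -4.51 0.43 1.43 32.71
False nose 0.1502 z -0.0005 F along/lat/z -4.6 -0.85 1.63 33.26
False nose 0.1522 z -0.0004 F along/lat/z -4.4 -0.52 2.99 33.82
False nose 0.1545 z -0.0003 F along/lat/z -4.34 1.35 1.11 34.38
False nose 0.1565 z -0.0003 F along/lat/z -4.49 -0.55 1.31 34.98
False nose 0.1587 z -0.0002 F along/lat/z -4.31 -0.68 2.14 35.54
False nose 0.16 z -0.0001 F along/lat/z -6.02 0.35 0.48 36.12
False nose 0.1611 z -0.0001 F along/lat/z -5.94 -0.23 1.55 36.53
```

Free sliding took 4 N, and at about 160 mm it rose to 6 N with a lag, so the damped seat is reached. I go on slowly to the hard stop.

Run:
```python
from h import *
T=.185; n=np.array([D[1],-D[0],0])
def st(t): p=current_ee_pos()-M; F=np.array(current_force()); print(t,"nose",(p@D+T).round(4),"z",p[2].round(4),"F along/lat/z",(F@D).round(2),(F@n).round(2),F[2].round(2),"open",round(current_opening(),4),round(current_time(),2)); return p@D+T,F
x,F=st("now"); z=.085; stuck=0
for k in range(16):
    p=M+D*(x+.0025-T); p[2]=z
    hit=robot.move_straight(p,rate=.004,until_force=11); robot.sleep(.15); x2,F=st(hit)
    stuck=stuck+1 if x2-x<.0003 else 0
    if hit or stuck==2: break
    x=x2
```

```text
now nose 0.1611 z -0.0001 F along/lat/z -5.94 -0.23 1.55 open 0.0185 36.53
False nose 0.1629 z -0.0001 F along/lat/z -5.45 -0.7 0.06 open 0.0185 37.24
False nose 0.1638 z -0.0001 F along/lat/z -9.56 0.08 1.92 open 0.0183 38.01
False nose 0.1639 z -0.0001 F along/lat/z -11.94 -0.1 1.45 open 0.0184 38.52
False nose 0.1639 z -0.0001 F along/lat/z -11.54 -0.61 0.83 open 0.0187 38.92
```

It stands still under a steady 12 N. A wedge would look the same, so I release, regrip and push once more to tell them apart, then retreat and look.

Run:
```python
from h import *
T=.185; n=np.array([D[1],-D[0],0])
def st(t): p=current_ee_pos()-M; F=np.array(current_force()); print(t,"nose",(p@D+T).round(4),"z",p[2].round(4),"F along/lat/z",(F@D).round(2),(F@n).round(2),F[2].round(2),round(current_time(),2)); return p@D+T,F
robot.let_go(); robot.sleep(.3); st("open"); robot.grasp(50); x,F=st("grip")
for k in range(2):
    p=M+D*(x+.0025*(k+1)-T); p[2]=.0847
    hit=robot.move_straight(p,rate=.004,until_force=11); robot.sleep(.3); st(hit)
    if hit: break
robot.let_go(); robot.sleep(.2)
robot.move_straight(current_ee_pos()+np.array([0,0,.12])); 
robot.reach(np.array([.45,-.30,.30]),current_eef_rot())
ims=[]
for nm in("top","scene"):
    f=grab(nm); c=proj(f,M)[0].astype(int); w,h=100,75; x,y=c-[w//2,h//2]; s=4
    im=cv2.resize(np.clip(f["pixels"][y:y+h,x:x+w]*1.6,0,255).astype(np.uint8),(400,300),interpolation=cv2.INTER_CUBIC)
    ims.append(im); print(nm,"crop px mouth, tail if nose .164:",(s*(proj(f,[M,M-.036*D])-[x,y])+(0 if nm=="top" else np.array([400,0]))).round(0).tolist())
    for r in cams.pinpoint("rod_center",nm)[:1]:
        v=world(f,r["position"])-M; print(round(r["score"],2),"nose along",v@D+.1,"z",v[2])
cv2.imwrite("pics/crop5.png",np.hstack(ims)); print(current_force(),current_time())
```

```text
open nose 0.1664 z -0.0 F along/lat/z 0.29 -0.47 -0.3 39.88
grip nose 0.1664 z -0.0002 F along/lat/z -0.29 -1.71 -1.26 40.51
False nose 0.1666 z -0.0002 F along/lat/z -9.28 -1.18 0.01 41.59
False nose 0.1667 z -0.0002 F along/lat/z -16.17 -0.8 0.37 42.67
top crop px mouth, tail if nose .164: [[203.0, 151.0], [273.0, 127.0]]
scene crop px mouth, tail if nose .164: [[601.0, 149.0], [527.0, 146.0]]
[-0.13400798  0.16999014 -0.56902886] 46.35
```

View pics/crop5.png

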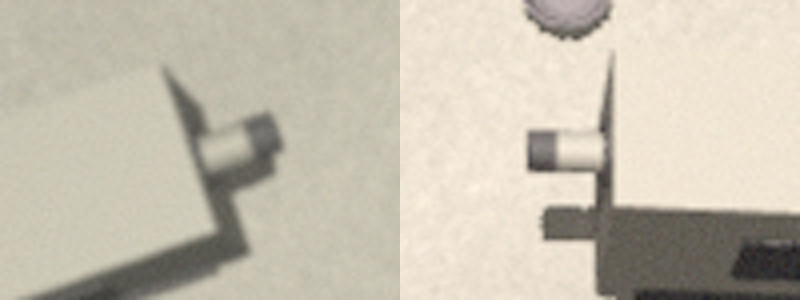

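The stick stands in line in the white dock's bore. Its tail is at crop (527,150) in the scene view, where a nose depth of 164 mm puts it, and at about (278,128) in the top view. The second push moved 0.3 mm under 16 N after a fresh grip, so this is the hard stop and not a wedge.

```bash
python3 -c "
from h import *
robot.hand_in(); print(current_time())"
```

```text
the job is handed in; nothing more can be done
the job is handed in; nothing more can be done
```

The stick is fully home in the white dock and I handed the job in at about 46 s, well under the 72 s limit. `hand_in` gives no verdict, and I had no direct reading of the seat.

- **What I did:** I took the long stick from its cradle, pushed it about 105 mm into the bore and let go. Then I regripped 15 mm from the tail and pushed it in slowly.
- **What went wrong:** The first push jammed at about 120 mm, because I had gripped the stick while it sagged and it wedged. I let go, let it settle and gripped it again. I did the same once more at about 131 mm, and from there it slid in at about 4 N.
- **Seat and hard stop:** The damped resistance began at about 159–160 mm and motion stopped at about 164 mm, close to the seat's 5 mm travel. After a fresh grip a second push moved it only 0.3 mm while the force rose to 16 N. That was the highest reading I took, against the 25 N limit, though I did not log forces during the moves.
- **Last checks:** Both cameras show the stick in line with the bore and about 36 mm proud of the mouth. The gripper was clear, with about 0.6 N on the tool.
- **What failed or disagreed:**
  - The network found no stick centre in the last pictures, so the final depth rests on the arm's position and the tail pixels.
  - The two cameras disagreed by about 2.6 mm on the dock's sideways position; I used the mean, and it fitted.
  - I did not measure the other objects' positions afterwards; no move came near them.

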